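# Make up the stone sieve stack on the setter's bench

## Task

Make up the sieve stack for sorting small stones, building it from the bottom up, one piece at a time: stand the steel pan in the middle of the white sorting pad, then seat the fine blue sieve in it, then the medium white one, then the coarse red one, and last press the black lid onto the red sieve until its brass tabs click under the rim and it sits fully home. Leave the violet sieve and the pot of burs where they stand.

Things in the scene. Friction and masses are not known exactly. Their poses are not given: they have to be found in the camera images.
- pad: Flat white square sorting pad, 120 x 120 x 4 mm, fixed to the bench. Origin at the centre of its underside, z up; top at z 4 mm.
- pan: Bare steel receiving pan, closed floor: a round cup 60 mm across, 24 mm high, upright, flat underside. Origin: centre of the underside, z up; yaw does not matter. Bore of radius 25 mm from the rim (z 24) down to the floor (z 4). Grip it across the outside. About 0.13 kg.
- blue_sieve: Blue ring-shaped sieve, fine holes (2 mm): 60 mm across, 26 mm high. Origin: centre of its underside, z up, round. Tapered spigot z 0 to 6 mm (radius 20 at the bottom, 23.5 at z 6), then body radius 30 up to the rim, z 26; bore radius 25 down to the plate at z 9. Its spigot drops into the bore below, shoulder (z 6) on that rim: seated, its origin is 18 mm above the pan's. 0.09 kg.
- white_sieve: White sieve, medium holes (3.5 mm): shape, sizes and mass of the blue sieve. Seated on a sieve, its origin is 20 mm above that sieve's origin. Grip every sieve across the outside with the fingertips above its z 7 mm, to stay clear of the piece below.
- red_sieve: Red sieve, coarse holes (5.5 mm): shape, sizes and mass of the blue sieve. Seated on a sieve, its origin is 20 mm above that sieve's origin. As on all of them, an outside groove (z 17 to 22 mm, 2.5 mm deep) under the 4 mm lip of the rim takes the lid's tabs.
- lid: Black lid, upright, 41 mm high, 67 mm over its two brass spring tabs (at +y, -y). Origin: centre of its underside, z up. Plug z 0 to 15 mm (radius 20, from z 3 up 24), plate z 15 to 19, knob radius 11, z 19 to 41: grip this. Set down, it stops on its tabs, origin 20 mm above the sieve's; a push of 6 to 12 N snaps them under the lip: plate on rim, origin 11 mm above the sieve's. 0.06 kg.
- violet_sieve: Violet sieve, a size not wanted now: shape and sizes of the blue sieve. To be left where it stands.
- bur_pot: Blue-grey pot with a paper band, full of burs standing up: 53 mm across, 52 mm high, burs up to 76 mm. Origin at the centre of its underside, z up. To be left where it stands.
Mind the look-alikes: they are no part of the job. What is shaped like the pan but turquoise is not meant. Leave any green look-alike of the blue_sieve alone.

How it is judged:
By the outcome, as a careful person would: the job done as asked, in the order asked, and still so for the second after the job is handed in, with the robot touching nothing.
It also fails if it takes over 131 s, if anything falls off the work surface, if the arm or the gripper's body presses on something with over 40 N, if the wrist force passes 120 N, or if a joint passes its speed limit or range.

## Robot

A 6-joint arm with a two-finger parallel gripper is mounted at the origin on the work surface. World frame = base frame: x ahead of the robot, y to its left, z up, the work surface at z = 0. Lengths are in m, angles in rad, forces in N, time in s.
With the tool pointing down it reaches from about 0.3 to 0.75 m from the base axis. Payload 8.5 kg.
Tool frame: the origin (TCP) lies between the finger pads; the fingertips stand 22 mm ahead of it and the grasp point (between the pads) lies 3 mm ahead of it; z points along the fingers, y is the direction in which the jaws open and shut (so a half turn about z gives the same grasp; the last joint's range is limited). The gripper opens to 85 mm and grips with 20 to 120 N. Pads are 22 mm wide; open, the fingers measure 114 mm over their backs; the gripper's body (76 mm by 85 mm) begins 54 mm behind the grasp point. The pads swing forward as they close: fully open they stand 13 mm farther back than shut.
Start: joints at [1.002, 0.381, 1.297, -0, 1.464, -0.215], TCP at [0.191, 0.516, 0.253] pointing down, gripper open.
Joint ranges: [-3.11, 3.11], [-0.89, 2.33], [0.22, 2.48], [-1.42, 4.56], [0.17, 2.85], [-2.88, 2.88]. Speed limits (rad/s): [2.39, 2.39, 3.14, 3.14, 3.14, 3.14].

## Interface

Orientations are given as a 3x3 rotation matrix whose columns are the frame's x, y, z axes.
In Python, from plant import env, imaging gives the robot as it stands. The module is installed in compiled form; this text tells all that it offers. Calls block until the motion is done:
- env.move_ptp(position, orientation): joint-space move of the TCP to a pose.
- env.movel(position, attitude=None, vel=0.15, guard=None): straight line of the TCP; attitude=None keeps the orientation; vel is the mean speed in m/s. With guard (N) it stops when the force on the tool has changed by that much, and returns True; else False.
- env.movej(angles): joint-space move.
- env.set_gripper(opening): finger opening in m; the grip force is fixed at half the most; returns when the fingers have stopped.
- env.hold(seconds).
- env.inverse_kinematics(position, orientation): joint angles nearest the present ones, or None.
- imaging.snapshot(name): name is "scene" or "top" or "wrist"; returns a dict with "pixels" (384x512x3 uint8, red, green, blue), "depth" (384x512 float32, m along the optical axis (not along the pixel's ray), 0 where there is no reading), "fov_y" (degrees; the focal length in pixels is half the picture's height over the tangent of half this angle, whatever the lens; pixels are square), "cx", "cy" (the principal point, pixels), "R" (3x3) and "t" (3): a world point X has camera coordinates R X + t. Camera axes: x right, y down, z forward; pixel columns grow to the right and rows downward; lengths in m; the calibration is good to about 2 mm. A picture is of the moment at which its call begins.
A pose or a line that the arm cannot do raises env.MotionError and nothing moves.
- env.sign_off(): hands the job in, once; it reports no verdict.
Readings, each from a call of its own:
- env.read_clock(): time.
- env.read_qpos(): joint angles.
- env.read_qd(): joint speeds.
- env.read_joint_torque(): joint torques, N m.
- env.read_tool_pos(): TCP position.
- env.read_orientation(): TCP orientation.
- env.read_force(): force on the tool from outside, world axes, zero at the start.
- env.read_moment(): the same for the moment, N m.
- env.read_opening(): finger opening in m.
Only numpy, scipy, OpenCV 4.12 (cv2) and the standard library are available. Lean on these libraries where they do the work, as an engineer would, in place of code of your own. Each camera call takes 0.05 s, during which the arm holds its last target. There are 200 camera calls.

## Working session

There is one attempt and no reset: what is moved stays moved. The work goes in short steps, each a Python script; the robot and the scene stay as the last script left them, time stands still between calls to the robot, and variables do not carry over. Pictures are saved under pics/ and viewed, about 12 in all and at most 16, crops included, and the job is handed in when it is done.

```bash
mkdir -p pics; cat > h.py <<'E'
import numpy as np, cv2
from plant import env, imaging
def snap(n,f=None):
    s=imaging.snapshot(n)
    s['f']=s['pixels'].shape[0]/2/np.tan(np.radians(s['fov_y'])/2)
    if f: cv2.imwrite('pics/'+f,s['pixels'][:,:,::-1])
    return s
def ray(s,u,v,z):
    R,t=np.array(s['R']),np.array(s['t']); c=-R.T@t
    d=R.T@np.array([(u-s['cx'])/s['f'],(v-s['cy'])/s['f'],1]); return c+d*(z-c[2])/d[2]
def cloud(s):
    R,t=np.array(s['R']),np.array(s['t']); d=s['depth']; v,u=np.indices(d.shape)
    P=np.stack([(u-s['cx'])/s['f']*d,(v-s['cy'])/s['f']*d,d],-1)
    return (P-t)@R
E
python3 - <<'E'
from h import *
for n in ('top','scene'):
    s=snap(n,n+'0.png'); np.savez(n+'0.npz',**s)
    R,t=np.array(s['R']),np.array(s['t']); print(n,s['fov_y'],s['cx'],s['cy'],(-R.T@t).round(3),R.round(2).tolist())
print(env.read_clock(),env.read_orientation().round(3) if hasattr(env.read_orientation(),'round') else env.read_orientation())
E
```

```text
top 47.279259787033276 253.76573580337754 188.47340124107393 [0.401 0.018 1.176] [[0.02, -1.0, -0.0], [-1.0, -0.01, -0.09], [0.09, 0.0, -1.0]]
scene 48.85972941787839 251.5464796794568 192.5372131696295 [0.922 0.47  0.938] [[-0.7, 0.72, -0.01], [0.61, 0.58, -0.55], [-0.39, -0.39, -0.84]]
0.1 [[-0.938  0.346 -0.001]
 [ 0.346  0.938 -0.001]
 [ 0.    -0.001 -1.   ]]
```

View pics/top0.png

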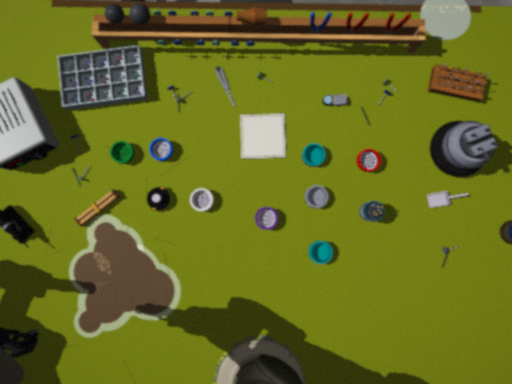

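View pics/scene0.png

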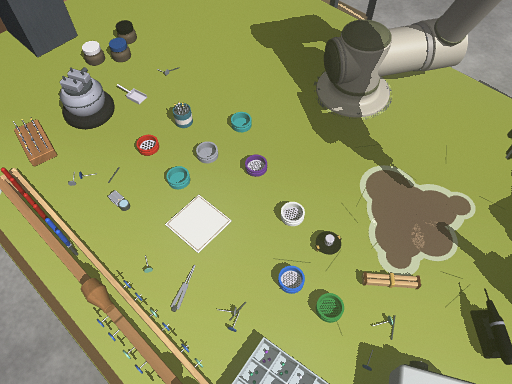

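Top view, with the candidates:
- **Pan:** grey at (317,196). The turquoise cups at (314,155) and (321,252) are look-alikes.
- **Blue sieve:** (161,149), with a green look-alike at (122,152).
- **Other stack pieces:** white (202,200), red (369,160), lid (158,199).
- **Leave alone:** violet (267,218) and the pot (372,211).
- **Pad:** (263,136).

Next I'll measure these and confirm them in one crop.

```bash
cat > meas.py <<'E'
from h import *
def load(n): 
    d=np.load(n+'0.npz'); return {k:d[k] for k in d.files}
T=load('top'); S=load('scene')
seeds=dict(pan=(317,196),turqA=(314,155),turqB=(321,252),blue=(161,149),green=(122,152),white=(202,200),lid=(158,199),red=(369,160),violet=(267,218),pot=(372,211))
def comps(s,lo=.012):
    P=cloud(s); m=((P[...,2]>lo)&(P[...,2]<.1)&(s['depth']>0)).astype(np.uint8)
    return P,m,cv2.connectedComponents(m)[1]
P,m,L=comps(T); PS=cloud(S)
for k,(u,v) in seeds.items():
    w=L[v-14:v+15,u-14:u+15]; ids=w[w>0]; i=np.bincount(ids).argmax(); mm=(L==i)
    z=P[mm][:,2]; zt=np.percentile(z,90); q=P[mm][z>zt-.008][:,:2].astype(np.float32)
    c,r=cv2.minEnclosingCircle(q*1000)
    # scene: points near there
    sel=(np.hypot(PS[...,0]-c[0]/1e3,PS[...,1]-c[1]/1e3)<.045)&(PS[...,2]>.015)&(PS[...,2]<.1)&(S['depth']>0)
    zs=PS[sel][:,2]; zz=np.percentile(zs,90); c2,r2=cv2.minEnclosingCircle((PS[sel][zs>zz-.008][:,:2]*1000).astype(np.float32))
    print(k,mm.sum(),'top c',np.round(c,1),'r',round(r,1),'z',round(zt*1e3,1),'| scene',np.round(c2,1),round(r2,1),round(zz*1e3,1))
for s,(u,v),n in((T,(263,136),'top'),(S,(198,223),'scene')):
    hsv=cv2.cvtColor(s['pixels'],cv2.COLOR_RGB2HSV); w=cv2.inRange(hsv,(0,0,150),(180,70,255))
    L2=cv2.connectedComponents(w)[1]; cn=max(cv2.findContours((L2==L2[v,u]).astype(np.uint8),0,1)[0],key=cv2.contourArea)
    B=cv2.boxPoints(cv2.minAreaRect(np.array([ray(s,*p,.004)[:2]*1000 for p in cn[:,0]],np.float32))); print('pad',n,B.mean(0),np.linalg.norm(B-np.roll(B,1,0),axis=1),B[0],B[1])
a=cv2.resize(T['pixels'][120:270,100:400],None,fx=2.6,fy=2.6,interpolation=2); cv2.imwrite('pics/crop.png',a[:,:,::-1])
E
python3 meas.py
```

```text
pan 149 top c [ 485.  -140.4] r 30.0 z 26.8 | scene [ 486.5 -139.2] 31.2 26.2
turqA 156 top c [ 597.1 -133.7] r 30.5 z 26.2 | scene [ 598.4 -131.9] 31.3 26.3
turqB 152 top c [ 339.3 -151.9] r 30.0 z 27.4 | scene [ 339.7 -149.9] 31.9 25.7
blue 182 top c [604.9 274.8] r 30.6 z 27.8 | scene [606.3 276.1] 30.3 27.9
green 193 top c [596.3 379. ] r 30.5 z 28.3 | scene [596.7 379.9] 30.3 27.9
white 169 top c [472.  162.7] r 30.1 z 28.6 | scene [473.8 164.2] 31.1 28.3
lid 427 top c [473.1 277.5] r 11.2 z 38.5 | scene [475.  278.8] 11.9 39.9
red 192 top c [ 583.5 -279.9] r 30.8 z 28.2 | scene [ 586. -278.] 31.5 28.0
violet 144 top c [425.7  -8.8] r 29.8 z 29.1 | scene [426.4  -7.3] 31.2 27.6
pot 398 top c [ 444.6 -284. ] r 20.9 z 63.7 | scene [ 448.7 -280.8] 25.2 61.4
pad top [648.70746    1.914216] [122.431244 120.42022  122.431244 120.42022 ] [584.63025  59.06946] [590.4989  -61.20767]
pad scene [649.80194    4.572506] [120.348625 121.07097  120.348625 121.07097 ] [587.16925   62.560757] [592.1895   -58.406082]
```

View pics/crop.png

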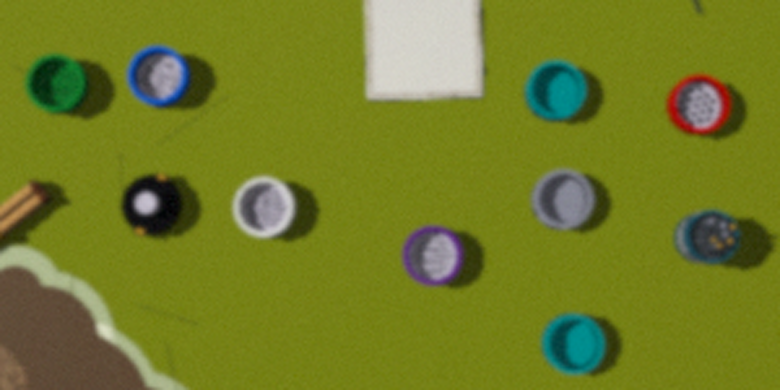

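The crop confirms the grey pan at crop (563,199), the blue-rimmed sieve (158,75), white (264,207), red (699,104) and lid (151,205). The green and turquoise cups are decoys. Next I'll find the fingertip height with a touch at 60 mm opening, then take a wrist look above the pan.

```bash
cat >> h.py <<'E'
def ori(yx,yy):
    y=np.array([yx,yy,0.]); y/=np.linalg.norm(y); z=np.array([0,0,-1.]); return np.column_stack([np.cross(y,z),y,z])
JY=ori(0,1); JX=ori(1,0); JXm=ori(-1,0)
def rim(s,c,zr,near=.05):
    "rim circle near c (m) from depth cloud"
    P=cloud(s); q=P[(s['depth']>0)&(np.hypot(P[...,0]-c[0],P[...,1]-c[1])<near)&(abs(P[...,2]-zr)<.006)]
    (x,y),r=cv2.minEnclosingCircle((q[:,:2]*1000).astype(np.float32)); return x/1e3,y/1e3,r,len(q),np.median(q[:,2])
E
python3 - <<'E'
from h import *
for p in ((.486,-.14),(.605,.275),(.473,.163),(.474,.278),(.585,-.279),(.649,.003)):
    print(p,[(np.round(q,2)[[0,4,5]] if (q:=env.inverse_kinematics([*p,.08],o)) is not None else None) for o in (JY,JX,JXm)])
env.move_ptp([.51,.06,.10],JY); env.set_gripper(.06); print(env.read_opening())
env.movel([.51,.06,.035],vel=.1)
print(env.movel([.51,.06,.005],vel=.02,guard=6),env.read_tool_pos(),env.read_force())
env.movel([.51,.06,.10],vel=.2); env.set_gripper(.076)
env.move_ptp([.486,-.14,.17],JY); s=snap('wrist','w1.png')
print(rim(s,(.486,-.14),.026),env.read_tool_pos(),env.read_clock(), -np.array(s['R']).T@s['t'])
E
```

```text
(0.486, -0.14) [array([-0.51,  0.97, -2.09]), array([-0.51,  0.97, -0.51]), array([-0.51,  0.97,  2.63])]
(0.605, 0.275) [array([ 0.25,  1.23, -1.32]), array([0.25, 1.23, 0.25]), None]
(0.473, 0.163) [array([ 0.09,  0.96, -1.48]), array([0.09, 0.96, 0.09]), None]
(0.474, 0.278) [array([ 0.31,  1.03, -1.26]), array([0.31, 1.03, 0.31]), array([ 0.31,  1.03, -2.83])]
(0.585, -0.279) [array([-0.63,  1.2 , -2.2 ]), array([-0.63,  1.2 , -0.63]), array([-0.63,  1.2 ,  2.51])]
(0.649, 0.003) [array([-0.18,  1.2 , -1.75]), array([-0.18,  1.2 , -0.18]), None]
0.0601704132789071
True [0.50996774 0.05999186 0.01696009] [-0.78944669 -0.0251975   7.0923492 ]
(0.48596878051757814, -0.14046922302246093, 30.19373321533203, 1355, np.float64(0.024147934468498736)) [ 0.48597128 -0.13866885  0.16938687] 6.0583 [ 0.41445892 -0.13876039  0.2904211 ]
```

View pics/w1.png

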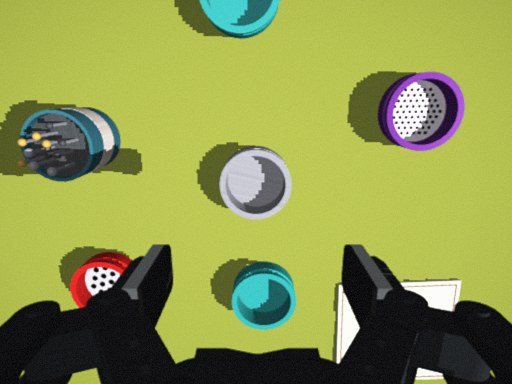

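Fingertips are 17 mm ahead of the TCP at 60 mm opening. The wrist view shows the pan at (255,184), and its measured rim z (24.1 mm) and radius (30.2 mm) match the description. Now I'll pick the pan and place it.

```bash
cat >> h.py <<'E'
def pick(c,o,dz,zr,n,look=True,opening=.076):
    if look:
        env.move_ptp([*c,.17],o); env.set_gripper(opening); env.hold(.1)
        s=snap('wrist',n+'_pre.png'); r=rim(s,c,zr); print(n,'rim',np.round(r,4))
        assert abs(r[2]-30)<1.5 and np.hypot(r[0]-c[0],r[1]-c[1])<.008
        c=r[:2]
    env.movel([*c,dz+.03],vel=.25); print('descend hit',env.movel([*c,dz],vel=.08,guard=15))
    env.set_gripper(.04 if dz<.04 else .01); env.hold(.1); print('open',env.read_opening(),'tcp',env.read_tool_pos())
    env.movel([*c,.16],vel=.25); return c
def place(c,o,z,n,opening=.076):
    env.move_ptp([*c,max(.16,z+.05)],o); print('held',env.read_opening())
    env.movel([*c,z+.02],vel=.2)
    print('hit',env.movel([*c,z],vel=.04,guard=12)); env.hold(.2); p=env.read_tool_pos(); print('tcp',p,'F',env.read_force(),'clock',env.read_clock())
def release(c,z,rimz,n,opening=.076):
    env.set_gripper(opening); env.movel([*c,z+.12],vel=.25); env.hold(.1)
    s=snap('wrist',n+'_post.png'); r=rim(s,c,rimz); print(n,'placed rim',np.round(r,4),'clock',env.read_clock()); return r
E
python3 - <<'E'
from h import *
pick((.486,-.1405),JY,.022,.024,'pan',look=True)
c=(.6493,.0025); place(c,JY,.0265,'pan')
release(c,.0265,.028,'pan')
E
```

```text
pan rim [ 4.85900e-01 -1.40400e-01  3.01845e+01  1.40500e+03  2.41000e-02]
descend hit False
open 0.05878131526568837 tcp [ 0.48627477 -0.14050216  0.02327786]
held 0.058417857729897486
hit True
tcp [0.64909459 0.00254067 0.027378  ] F [ 0.11358452 -0.35052421  5.42601402] clock 11.2167
pan placed rim [6.48600e-01 2.40000e-03 3.02853e+01 1.74700e+03 2.80000e-02] clock 12.3083
```

View pics/pan_post.png

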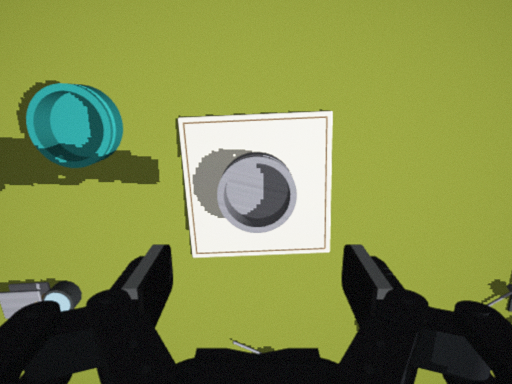

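```bash
python3 - <<'E'
from h import *
pick((.6055,.2752),JX,.026,.026,'blue')
c=(.6486,.0024); place(c,JX,.022+.0262,'blue')
r=release(c,.048,.048,'blue')
E
```

```text
blue rim [6.05800e-01 2.75900e-01 3.00853e+01 1.42100e+03 2.61000e-02]
descend hit False
open 0.05925113015554428 tcp [0.60625311 0.27606191 0.02746154]
held 0.05911235548082848
hit True
tcp [0.64850316 0.00242104 0.04948119] F [0.19667692 0.90627282 5.60953505] clock 19.0083
blue placed rim [6.48100e-01 2.20000e-03 3.02236e+01 1.72000e+03 4.81000e-02] clock 20.1
```

The pan stands upright at (257,192), centred on the pad to within a few mm. The blue rim is at 48.1 mm against 48 expected, so it is seated. Next are white and red.

```bash
python3 - <<'E'
from h import *
pick((.4725,.1635),JX,.026,.026,'white')
c=(.6483,.0023); place(c,JX,.042+.0262,'white')
r=release(c,.068,.068,'white')
assert abs(r[4]-.068)<.0015 and np.hypot(r[0]-c[0],r[1]-c[1])<.003
pick((.5842,-.2795),JX,.026,.026,'red')
place(c,JX,.062+.0262,'red')
r=release(c,.088,.088,'red')
E
```

```text
white rim [4.72900e-01 1.63500e-01 3.02719e+01 1.42000e+03 2.61000e-02]
descend hit False
open 0.05849138496287158 tcp [0.4733068  0.16351003 0.02736771]
held 0.058195425904105376
hit True
tcp [0.64825602 0.00231417 0.06946716] F [-1.80966238  0.48217918  6.34209772] clock 25.7833
white placed rim [6.48300e-01 2.20000e-03 3.03101e+01 1.72000e+03 6.81000e-02] clock 26.875
red rim [ 5.84900e-01 -2.78400e-01  3.02526e+01  1.41100e+03  2.61000e-02]
descend hit False
open 0.058491494361408866 tcp [ 0.58537377 -0.27869719  0.0273651 ]
held 0.058634630672221646
hit True
tcp [0.64826361 0.00229783 0.08933916] F [-0.19025886  0.07487251  5.37335649] clock 32.7917
red placed rim [6.48100e-01 2.60000e-03 3.01357e+01 1.72200e+03 8.81000e-02] clock 33.8833
```

View pics/red_post.png

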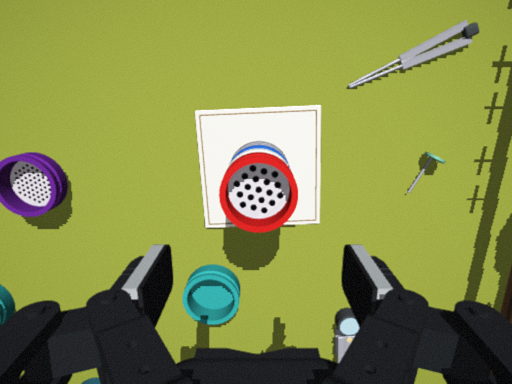

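Red is seated: rim 88.1 mm against 88 expected, centred at (258,191). Now the lid.

```bash
python3 - <<'E'
from h import *
c=(.4735,.278); env.move_ptp([*c,.19],JX); env.set_gripper(.045); env.hold(.1)
s=snap('wrist','lid_pre.png'); r=rim(s,c,.041,.025); print(np.round(r,4))
assert abs(r[2]-11)<1.5
c=r[:2]; pick(c,JX,.0425,.041,'lid',look=False)
off=env.read_tool_pos()[2]-.16; print('opening',env.read_opening())
env.move_ptp([.6482,.0024,.20],JX); env.hold(.1); snap('wrist','lid_held.png'); snap('scene','lid_scene.png'); print(env.read_tool_pos(),env.read_clock())
E
```

```text
[4.73700e-01 2.79000e-01 1.16937e+01 5.59000e+02 4.11000e-02]
descend hit False
open 0.020191168984558888 tcp [0.47408411 0.27911311 0.04337032]
opening 0.02000044119856883
[0.64796106 0.00363396 0.20003483] 39.3333
```

View pics/lid_held.png

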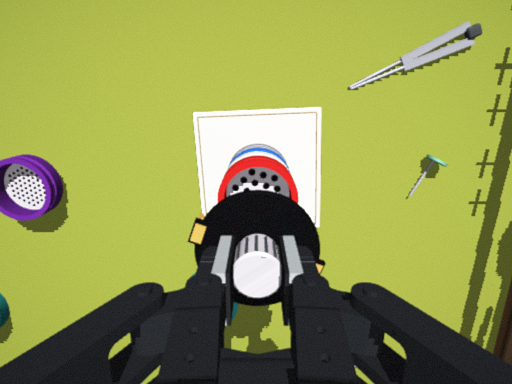

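The lid hangs upright with its knob at (258,262) and its tabs clear of the fingers. Lower it onto the tabs, then press.

```bash
python3 - <<'E'
from h import *
c=(.6482,.0024)
env.movel([*c,.135],vel=.15); env.hold(.1)
print('set',env.movel([*c,.118],vel=.03,guard=4),env.read_tool_pos(),env.read_force())
for z in np.arange(.1235,.1105,-.001):
    h=env.movel([*c,z],vel=.02,guard=30); p=env.read_tool_pos()[2]; f=env.read_force()[2]
    print(round(z,4),h,round(p,4),round(f,1))
    if h or (p<.1185 and f>18): break
env.hold(.1); print(env.read_opening(),env.read_clock())
s=snap('scene','lid_press.png')
E
```

```text
set True [0.64773179 0.00249197 0.12127975] [-0.55290939  0.67264957 -1.14675316]
0.1235 False 0.1235 0.2
0.1225 False 0.1224 -1.2
0.1215 False 0.1214 -0.6
0.1205 False 0.1204 -1.6
0.1195 False 0.1195 -0.7
0.1185 False 0.1185 -0.2
0.1175 False 0.1175 -1.3
0.1165 False 0.1165 -0.4
0.1155 False 0.1164 6.8
0.1145 False 0.1163 10.2
0.1135 False 0.1163 17.2
0.1125 False 0.1162 23.2
0.019355675516116177 43.575
```

```bash
python3 - <<'E'
from h import *
c=(.6482,.0024)
env.set_gripper(.045); env.movel([*c,.24],vel=.2); env.hold(.3)
s=snap('wrist','lid_post.png'); print('knob',np.round(rim(s,c,.114,.02),4))
P=cloud(s); d=np.hypot(P[...,0]-c[0],P[...,1]-c[1]); q=P[(d>.016)&(d<.028)&(P[...,2]>.08)]; print('plate z',np.percentile(q[:,2],[10,50,90]))
A=np.c_[q[:,:2],np.ones(len(q))]; print('tilt',np.linalg.lstsq(A,q[:,2],rcond=None)[0][:2])
s=snap('scene'); R,t=s['R'],s['t']; p=R@np.array([*c,.06])+t; u,v=int(s['f']*p[0]/p[2]+s['cx']),int(s['f']*p[1]/p[2]+s['cy']); print(u,v,env.read_clock())
cv2.imwrite('pics/stack.png',cv2.resize(s['pixels'][v-50:v+50,u-60:u+60],None,fx=6,fy=6,interpolation=2)[:,:,::-1])
E
```

```text
knob [6.48500e-01 2.10000e-03 1.16587e+01 6.66000e+02 1.14000e-01]
plate z [0.09225207 0.28597041 0.30528786]
tilt [2.93859577e-04 4.01604541e+00]
195 209 45.1833
```

View pics/stack.png

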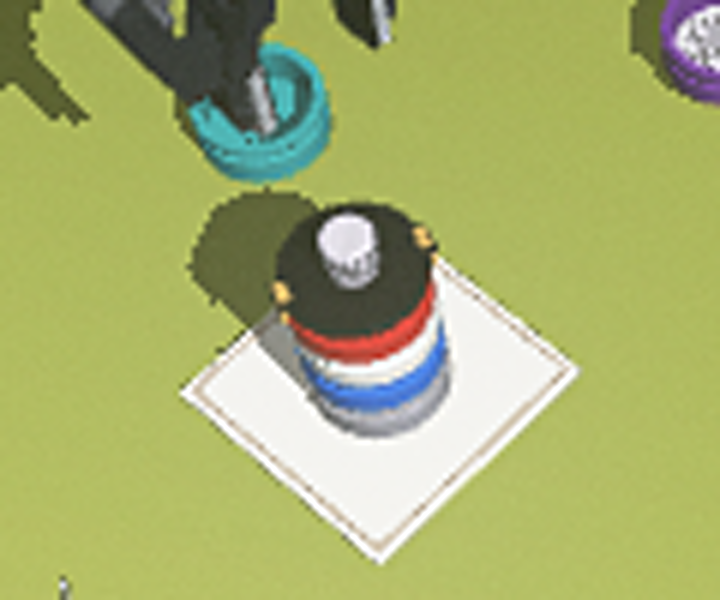

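View pics/lid_post.png

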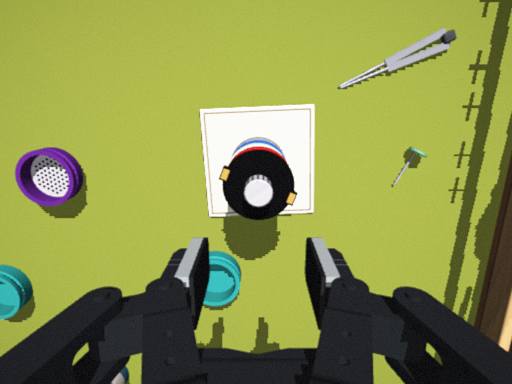

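Knob top is at 114.0 mm, which is exactly the fully home height. The plate check picked up gripper pixels, so I'll redo it with a height bound, check the bystanders against their first positions, and hand in.

```bash
python3 - <<'E'
from h import *
c=(.6484,.0022)
s=snap('wrist'); P=cloud(s); d=np.hypot(P[...,0]-c[0],P[...,1]-c[1]); q=P[(d>.015)&(d<.027)&(abs(P[...,2]-.092)<.008)]
A=np.c_[q[:,:2]-c,np.ones(len(q))]; k=np.linalg.lstsq(A,q[:,2],rcond=None)[0]; print('plate z',k[2],'tilt',k[:2],len(q))
env.move_ptp([.50,.10,.26],JX); T=snap('top')
for n,p,z in(('violet',(.4257,-.0088),.028),('green',(.5963,.379),.028),('turqA',(.597,-.134),.026),('turqB',(.339,-.152),.026),('pot',(.4446,-.284),.0637)): print(n,np.round(rim(T,p,z),4))
assert abs(k[2]-.092)<.001 and abs(k[:2]).max()<.04
env.sign_off(); print(env.read_clock())
E
```

```text
plate z 0.09223733933328282 tilt [-0.00116708 -0.0013117 ] 2085
violet [ 4.25500e-01 -8.80000e-03  2.98229e+01  1.23000e+02  2.66000e-02]
green [5.95700e-01 3.78900e-01 3.01559e+01 1.30000e+02 2.57000e-02]
turqA [ 5.96800e-01 -1.32900e-01  2.99943e+01  1.26000e+02  2.43000e-02]
turqB [ 3.39000e-01 -1.51700e-01  2.99712e+01  1.33000e+02  2.42000e-02]
pot [ 0.4491 -0.2878 20.0401 21.      0.0647]
the job is handed in; nothing more can be done
the job is handed in; nothing more can be done
```

The sieve stack is built in the order asked – pan, blue, white, red, lid – and handed in at roughly 46 s of the 131 s allowed.

- **Seating:** the pan and sieve rims measured 28.0, 48.1, 68.1 and 88.1 mm, against 28, 48, 68 and 88 expected. The stack is centred on the pad to within a few mm.
- **Lid:** its plate sits at 92.2 mm and level, and the knob top at 114.0 mm, which matches fully home. It held a 23 N press.
- **Click not logged:** I never saw a 6–12 N snap peak. The first 4 N contact stop came at a height already past the tab stop. After that there was almost no resistance until the plate met the rim, so I judge the click from the final height.
- **Bystanders:** the violet sieve, the green look-alike and both turquoise cups had not moved, to within about 1 mm.
- **Bur pot:** its reading differed by about 6 mm, but that came from only 21 pixels on the burs, so it is a poor measurement. The arm never went near the pot.

One early plate reading was spoiled by gripper pixels in the picture; I repeated it with a height limit before handing in.

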